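# Hold a filter funnel over the bare station of a vacuum manifold

### The arm

A 6-joint arm with a two-finger parallel gripper is mounted at the origin on the work surface. World frame = base frame: x ahead of the robot, y to its left, z up, the work surface at z = 0. Lengths are in m, angles in rad, forces in N, time in s.
With the tool pointing down it reaches from about 0.35 to 1 m from the base axis. Payload 7.1 kg.
Tool frame: the origin (TCP) lies between the finger pads; the fingertips stand 8 mm ahead of it and the grasp point (between the pads) lies 11 mm behind it; y points along the fingers, z is the direction in which the jaws open and shut, and the axes are right-handed (so a half turn about y gives the same grasp; the last joint's range is limited). The gripper opens to 85 mm and grips with 20 to 120 N. Pads are 22 mm wide; open, the fingers measure 114 mm over their backs; the gripper's body (76 mm by 85 mm) begins 54 mm behind the grasp point. The pads swing forward as they close: fully open they stand 13 mm farther back than shut.
Start: joints at [1.105, 0.423, 1.63, -0, 1.089, -0.019], TCP at [0.27, 0.564, 0.213] pointing down, gripper open.
Joint ranges: [-3, 3], [-0.9, 2.11], [0.09, 2.58], [-1.31, 4.45], [0.11, 2.69], [-2.54, 2.54]. Speed limits (rad/s): [2.39, 2.39, 3.01, 3.14, 3.14, 3.14].

### API

Orientations are given as a rotation vector (axis times angle).
In Python, from rig import telemetry, cams, job, spotter gives the robot as it stands.
- The arm moves only by the tool step_arm, never from a script. Its argument "series" is a list of rows, each a list of 3 entries, a list of its own where there are three numbers: the gripper command: -1 is shut, 1 is fully open, values between are in proportion, then the shift along the tool's x, y, z in units of 25 mm (1.0 is 25 mm), then the turn about the tool's y in units of 6 degrees (1.0 is 6 degrees). A call has 1 to 10 rows; each row shifts and turns the commanded pose from where the row before left it, along the tool's axes as they then stand; what a row does not reach is not made up. A row lasts 1/8 s, in which the tool goes at most 62.5 mm and 10.7 degrees, less where a joint would pass 70% of its speed; a pose out of reach is approached as far as the arm can. A call is refused whole if a number of a shift passes 1 or a number of a turn 1, either way. A call with a gripper value outside its range is refused whole. The fingers move at their own pace and stop on an object; the grip force is fixed at half the most. Time passes only in rows, so rows that do not move let the fingers close. It gives the time, the measured TCP pose, the force and the opening at its end, in the units of the state.
- telemetry.read_state(): the state, without advancing time (a new reading comes with each control period).
- cams.camera(name): name is "side" or "top"; returns a dict with "color" (384x512x3 uint8, red, green, blue), "camera_matrix" (3x3 intrinsics, pixels), "dist" ([k1, k2, p1, p2, k3] as OpenCV has them; the pictures are not rectified), "cam_to_world" (4x4, takes a point from camera to world coordinates). Camera axes: x right, y up, looking along -z (the intrinsics and any distortion apply to the point x, -y, -z); pixel columns grow to the right and rows downward; lengths in m; the calibration is good to about 2 mm. A picture is of the moment at which its call begins. There is no depth.
- job.finish_job(): hands the job in, once; it reports no verdict.
Trained networks look in a picture, given as the dict that the camera call returned (one of the last four; its "shot" number tells which), for a name from the list of things; names that differ only in an ending like _2 or _b are one class to them, and where a whole thing is asked for, a point or a joint stands for the part that bears it (a point fixed in the world has none). Each returns a list of dicts, best first, with "conf" (0 to 1); they miss things now and then, are a little off and sometimes report something else, mostly with a low value. They report only what shows in the picture. A call takes as long as a camera call. They do not tell look-alikes from the thing itself.
- spotter.search_frame(picture, target): "point" ([column, row] as shares, 0 to 1, of the picture: columns of its width, rows of its height, amid what is visible of it).
- spotter.regions_of(picture, target): "pixels" (384x512 bool, what is visible of it) and "point" ([column, row] as shares, 0 to 1, of the picture: columns of its width, rows of its height, amid what is visible of it).
The state is a dict: "clock": time; "qpos": joint angles; "qvel": joint speeds; "tau": joint torques, N m; "tool_pos": TCP position; "ee_rot": TCP orientation; "force": force on the tool from outside, world axes, zero at the start; "wrist_torque": the same for the moment, N m; "grip_width": finger opening in m.
Only numpy, scipy, OpenCV 4.12 (cv2) and the standard library are available. Lean on these libraries where they do the work, as an engineer would, in place of code of your own. Each camera call takes 0.05 s, during which the arm holds its last target. There are 200 camera calls.

### The job

Shut the red-handled vacuum valve at the end of the filtration manifold fully, then take the open steel funnel from its tray and carry it over the lidded funnels and bottles to the one bare filter support. Finish while still holding it there, upright, centred and still, about 15 mm above the support, so that I can slip a membrane under it: do not put it down or let go. Nothing may touch the sterile bare support, and leave the other glassware and funnels standing where they are.

Things in the scene. Friction and masses are not known exactly. Their poses are not given: they have to be found in the camera images.
- valve (a joint): Ball valve lever, turns about an upright axis; 0 = shut, lever square to the pipe and pointing to the robot's side of the manifold (against its stop); 1.571 rad = open, lever lying along the vacuum pipe, pointing away from the filter stations. Seen from above it shuts clockwise. It stays where it is left; about 0.2 N m of friction, so 3 to 4 N at the lever.
- valve_axis (a point): Point on the valve's turning axis at the mid-height of the lever, 102 mm above the bench; fixed to the manifold: x and y axes as the manifold's.
- valve_grip (a point): Point in the middle of the lever's red sleeve, 60 mm from the turning axis; its x axis points along the lever towards the axis, z up. The sleeve is 12 mm wide, 12 mm high and runs from 19 to 85 mm from the axis. The pipe under the open lever is 18 mm thick, its top 33 mm below the middle of the lever.
- manifold: Three-branch stainless vacuum manifold fixed to the bench, a 40 mm tube along its own y axis at 60 mm height; origin on the bench under the middle branch. Branches at y = -120, 0 and +120 mm, their ports 92 mm high; valve axis at y = -255 mm; vacuum pipe on to y = -345 mm, where it goes down into the bench.
- support: The bare filter support, a steel head 62 mm across with a pale sintered disc on top, on a black rubber stopper in one of the three branches (which one varies). Origin at the centre of its underside, 92 mm above the bench. Fixed.
- support_top (a point): Centre of the bare support's flat top, 134 mm above the bench; z axis up. The funnel's foot belongs above it.
- funnel: Open steel funnel, a loose tube 85 mm tall, open at both ends, standing on the tray: outside diameter 54 mm from 13 to 79 mm up, foot flange 62 mm across, rolled rim 57 mm across at the top, wall 3 mm; about 0.15 to 0.3 kg. Origin at the centre of its foot, z axis up.
- funnel_mid (a point): Centre of the open funnel, 42.5 mm above its foot and on its axis.
- funnel_foot (a point): Centre of the open funnel's foot (lower rim plane).
- tray: Fixed aluminium tray 120 x 120 mm, rim 14 mm high, floor 3 mm thick; origin under its centre on the bench.
- lidded_b_mid (a point): Middle of a funnel with a blue lid standing loose on another support; 62 mm across, 95 mm tall, this point 47.5 mm above its foot; top 229 mm above the bench.
- lidded_c_mid (a point): The same for the funnel with a blue lid on the third support.
- petri_mid (a point): Middle of a stack of petri dishes, 60 mm across, 51 mm tall.
- burner_mid (a point): Middle of a glass spirit burner, 72 mm across, 74 mm tall.
- sample0_mid (a point): A blue-capped sample bottle (amber, clear or green), 56 mm across, 104 mm tall; this point 50 mm above the bench.
- sample1_mid (a point): A blue-capped sample bottle (amber, clear or green), 56 mm across, 104 mm tall; this point 50 mm above the bench.
- sample2_mid (a point): A blue-capped sample bottle (amber, clear or green), 56 mm across, 104 mm tall; this point 50 mm above the bench.
There are look-alikes about, which are no part of the job. Leave any yellow look-alike of the funnel alone.

How it is judged:
By the outcome, as a careful person would: the job done as asked, in the order asked, and still so for the second after the job is handed in, while the arm keeps its last pose, push and grip.
It also fails if it takes over 67 s, if anything falls off the work surface, if the arm or the gripper's body presses on something with over 40 N, if the wrist force passes 120 N, or if a joint passes its speed limit or range.

## Working session

There is one attempt and no reset: what is moved stays moved. The work goes in short steps, Python scripts to look and compute and a tool call to move; the robot and the scene stay as the last step left them, time stands still between calls to the robot, and variables do not carry over. Pictures are saved under pics/ and viewed, about 8 in all and at most 12, crops included, and the job is handed in when it is done.

Besides the shell and the picture viewer there is one more tool, called after "Request:" by a JSON object that holds its "name" and its "arguments". step_arm: Moves the arm, as the interface text tells. Its arguments: {"type":"object","properties":{"series":{"type":"array","items":{"type":"array"}}},"required":["series"]}

```bash
mkdir -p pics; cat > h.py <<'E'
import numpy as np,cv2
from rig import telemetry,cams,job,spotter
from scipy.spatial.transform import Rotation as R
def ray(p,uv):
    q=cv2.undistortPoints(np.array([[uv]],float),p["camera_matrix"],np.array(p["dist"]))[0,0]
    T=np.array(p["cam_to_world"]); d=T[:3,:3]@np.array([q[0],-q[1],-1]); return T[:3,3],d
def at_z(p,uv,z):
    o,d=ray(p,uv); return o+d*(z-o[2])/d[2]
def proj(p,X):
    T=np.array(p["cam_to_world"]); c=T[:3,:3].T@(np.array(X)-T[:3,3]); c=c*[1,-1,-1]
    return cv2.projectPoints(c.reshape(1,3),np.zeros(3),np.zeros(3),p["camera_matrix"],np.array(p["dist"]))[0].ravel()
def tri(p,a,q,b):
    o,d=ray(p,a);o2,e=ray(q,b);d/=np.linalg.norm(d);e/=np.linalg.norm(e)
    s=np.linalg.lstsq(np.c_[d,-e],o2-o,rcond=None)[0]; x,y=o+s[0]*d,o2+s[1]*e
    return (x+y)/2,np.linalg.norm(x-y)
E
python3 - <<'E'
from h import *
s=telemetry.read_state(); print(s["clock"],s["tool_pos"],R.from_rotvec(s["ee_rot"]).as_matrix().round(3),s["grip_width"])
P={n:cams.camera(n) for n in("top","side")}
for n,p in P.items():
    cv2.imwrite(f"pics/{n}0.png",cv2.resize(p["color"][:,:,::-1],(800,600)))
    print(n,np.array(p["cam_to_world"]).round(3)[:3].tolist())
    for t in["valve","valve_axis","valve_grip","manifold","support","support_top","funnel","funnel_mid","tray","lidded_b_mid","petri_mid","burner_mid","sample0_mid"]:
        print(t,[(np.round(np.array(r["point"])*[512,384],1).tolist(),round(r["conf"],2)) for r in spotter.search_frame(p,t)])
E
```

```text
0.0 [0.26975686 0.56316444 0.21204354] [[ 0.902 -0.001  0.432]
 [-0.432 -0.001  0.902]
 [-0.    -1.    -0.002]] 0.08570607472243935
top [[0.024, 0.99, -0.139, 0.336], [-1.0, 0.022, -0.019, 0.007], [-0.015, 0.139, 0.99, 1.292]]
valve [([331.9, 163.8], 0.59)]
valve_axis [([264.2, 159.0], 0.87)]
valve_grip []
manifold [([266.3, 157.3], 0.97)]
support [([233.5, 147.8], 0.57)]
support_top [([236.0, 147.8], 0.66)]
funnel [([339.2, 232.0], 0.84), ([377.7, 196.4], 0.65), ([384.4, 248.3], 0.61)]
funnel_mid [([376.5, 199.4], 0.76), ([341.9, 232.5], 0.69), ([385.4, 246.9], 0.57)]
tray [([377.7, 205.1], 0.74), ([264.3, 160.3], 0.25)]
lidded_b_mid [([273.5, 150.0], 0.71)]
petri_mid [([160.0, 215.9], 0.86)]
burner_mid [([144.0, 173.4], 0.85), ([378.1, 196.0], 0.21)]
sample0_mid [([228.1, 218.1], 0.71)]
side [[0.982, 0.141, -0.126, 0.344], [-0.188, 0.692, -0.697, -0.932], [-0.011, 0.708, 0.706, 1.082]]
valve [([296.4, 241.2], 0.45)]
valve_axis [([293.3, 228.5], 0.98), ([281.4, 162.0], 0.58), ([275.2, 315.6], 0.25)]
valve_grip []
manifold [([293.0, 228.0], 0.94)]
support []
support_top [([280.1, 163.7], 0.59)]
funnel [([225.5, 285.6], 0.93), ([278.1, 315.4], 0.66), ([213.3, 337.1], 0.56)]
funnel_mid [([228.0, 287.6], 0.74), ([275.0, 316.3], 0.67), ([213.7, 342.1], 0.61)]
tray []
lidded_b_mid [([287.4, 178.7], 0.88)]
petri_mid [([211.1, 147.6], 0.75), ([225.5, 163.2], 0.63)]
burner_mid [([248.7, 135.0], 0.48)]
sample0_mid [([221.2, 180.1], 0.6), ([279.2, 163.8], 0.38)]
```

View pics/top0.png

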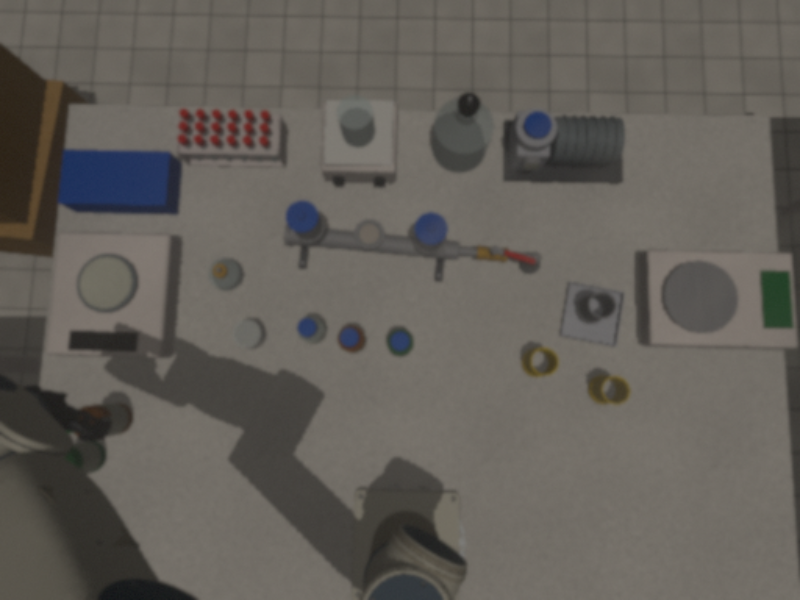

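View pics/side0.png

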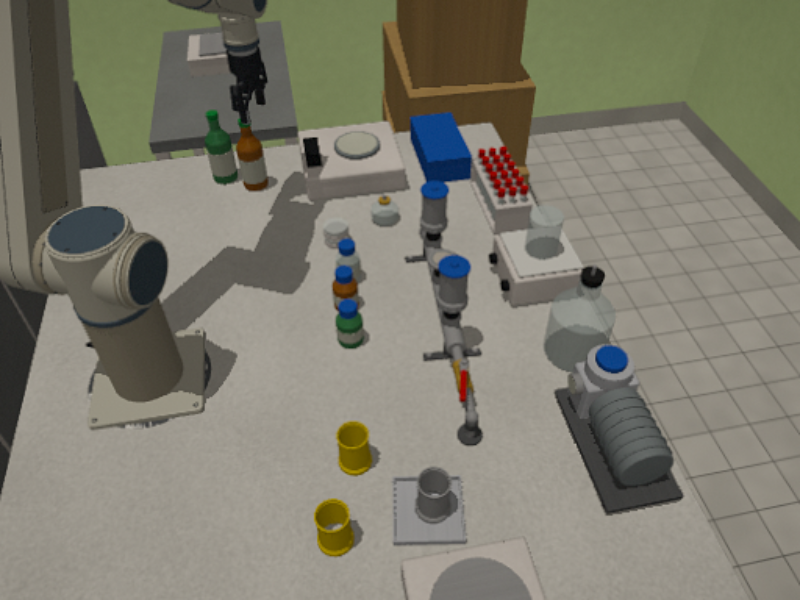

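Top view (800 px scale) shows three candidates for the funnel: the steel one on the tray (597,305), and yellow ones at (540,361) and (610,389). I choose the steel one on the tray. For the valve lever there is the red one at (520,257) and an orange piece at (490,253). The bare support is the middle branch (370,233), between the blue lids at (303,217) and (431,229). Next come a close crop and measurements.

```bash
python3 - <<'E'
from h import *
t=cams.camera("top"); s=cams.camera("side")
def cr(p,c0,c1,r0,r1): return cv2.resize(p["color"][r0:r1,c0:c1,::-1],(400,400),interpolation=cv2.INTER_CUBIC)
cv2.imwrite("pics/crop1.png",np.hstack([cr(t,280,410,130,260),cr(s,220,340,220,340)]))
def blobs(p,m,nm):
    n,l,st,c=cv2.connectedComponentsWithStats(m.astype(np.uint8))
    return [(c[i].round(1).tolist(),int(st[i,4])) for i in range(1,n) if st[i,4]>12]
for nm,p in(("t",t),("s",s)):
    h=cv2.cvtColor(p["color"],cv2.COLOR_RGB2HSV)
    print(nm,"blue",blobs(p,(abs(h[...,0].astype(int)-112)<10)&(h[...,1]>150)&(h[...,2]>60),0))
    print(nm,"red",blobs(p,((h[...,0]<6)|(h[...,0]>174))&(h[...,1]>130)&(h[...,2]>60),0))
    print(nm,"orange",blobs(p,((h[...,0]>12)&(h[...,0]<24))&(h[...,1]>130)&(h[...,2]>60),0))
    for tg in("funnel","tray","support","support_top"):
        for r in spotter.regions_of(p,tg):
            ys,xs=np.nonzero(r["pixels"]); print(nm,tg,round(r["conf"],2),xs.mean().round(1),ys.mean().round(1),xs.min(),xs.max(),ys.min(),ys.max(),len(xs))
print("support",at_z(t,(236,148.5),.134), "tray",at_z(t,(378.5,200),.005))
E
```

```text
t blue [([340.6, 76.3], 37), ([70.7, 113.6], 1993)]
t red [([117.6, 72.5], 16), ([127.9, 72.9], 17), ([138.5, 72.9], 17), ([148.7, 72.9], 15), ([158.9, 73.0], 16), ([169.5, 73.5], 16), ([117.1, 80.6], 17), ([127.4, 80.8], 16), ([137.8, 80.8], 16), ([148.2, 81.0], 19), ([158.6, 81.1], 17), ([168.8, 81.6], 17), ([116.4, 88.8], 16), ([126.9, 89.0], 16), ([137.1, 89.1], 18), ([147.6, 89.1], 17), ([158.1, 89.6], 18), ([168.4, 89.8], 16), ([331.6, 164.0], 40)]
t orange [([309.1, 161.4], 26), ([352.7, 226.9], 14), ([353.3, 235.4], 13), ([341.3, 237.9], 17)]
t funnel 0.84 345.3 231.0 334 357 222 240 286
t funnel 0.7 380.7 196.7 368 394 187 206 344
t funnel 0.66 389.5 247.9 377 402 240 257 294
t tray 0.7 377.9 201.4 359 399 180 220 1042
t support 0.77 236.3 149.2 227 245 140 158 294
t support 0.59 194.8 141.0 182 207 128 154 516
t support_top 0.58 236.1 149.3 227 245 140 159 306
t support_top 0.42 225.2 216.4 216 234 208 225 264
s blue [([281.0, 97.1], 1453), ([221.5, 157.7], 92), ([290.4, 170.4], 227), ([219.5, 175.2], 99), ([222.1, 197.4], 116), ([390.9, 229.6], 266)]
s red [([321.5, 109.7], 439), ([296.1, 247.0], 75)]
s orange [([294.1, 42.3], 7384), ([158.5, 93.5], 246), ([162.8, 118.8], 52), ([245.6, 128.0], 25), ([220.3, 185.0], 130), ([292.2, 238.1], 50), ([300.0, 244.5], 22)]
s funnel 0.78 226.5 285.8 216 237 269 303 660
s funnel 0.71 213.3 337.6 201 226 319 356 735
s funnel 0.67 277.1 316.7 266 288 299 334 662
s tray 0.88 271.7 330.2 252 297 304 348 1267
s support_top 0.46 279.9 164.8 274 289 158 175 146
support [0.626718   0.08883506 0.134     ] tray [ 0.49061197 -0.38852268  0.005     ]
```

View pics/crop1.png

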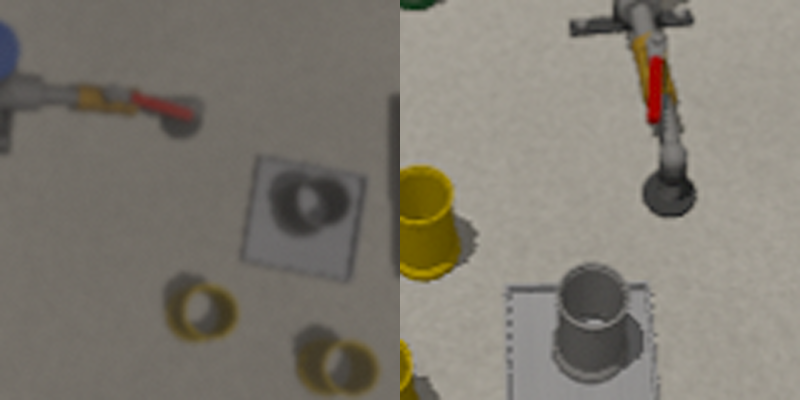

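The crop shows the red lever about 10–15° off the pipe line, on an orange valve body. The steel funnel stands on the tray with its rim at crop pixel (592,295) in the side view. Now I compute positions by model fits.

```bash
cat >> h.py <<'E'
from scipy.optimize import least_squares
A=np.linspace(0,2*np.pi,40,endpoint=False)
def cyl(x,y,zr): return np.vstack([np.c_[x+r*np.cos(A),y+r*np.sin(A),0*A+z] for z,r in zr])
def bbox(p,P):
    u=np.array([proj(p,q) for q in P]); return np.r_[u.min(0),u.max(0)]
def fit(obs,zr,x0):
    return least_squares(lambda v:np.concatenate([bbox(p,cyl(v[0],v[1],zr))-b for p,b in obs]),x0,diff_step=1e-3)
E
python3 - <<'E'
from h import *
t=cams.camera("top"); s=cams.camera("side")
zr=[(.003,.031),(.088,.0285)]
def bb(p,name,n):
    out=[]
    for r in spotter.regions_of(p,name)[:n]:
        ys,xs=np.nonzero(r["pixels"]); out.append(np.array([xs.min()-.0,ys.min(),xs.max()+0,ys.max()],float)+[-.5,-.5,.5,.5])
    return out
fs=[b for b in bb(s,"funnel",4) if 255<b[0]<275 and b[1]>290][0]
f=fit([(s,fs)],zr,[.5,-.38]); print("funnel side",f.x,f.fun.round(1))
ft=[b for b in bb(t,"funnel",4) if b[0]>360 and b[1]<200][0]
f2=fit([(t,ft)],zr,[.5,-.38]); print("funnel top",f2.x,f2.fun.round(1))
print("rim tri",tri(t,(384.6,195),s,(277.6,308.5)))
S=[b for b in bb(t,"support",3) if 220<b[0]<232]
if S:
    f3=fit([(t,S[0])],[(.134,.031)],[.62,.09]); print("support",f3.x,f3.fun.round(1))
print("lids",tri(t,(194,139),s,(277.8,121.6)),tri(t,(276,146.5),s,(290.4,170.4)))
for p in(t,s):
    h=cv2.cvtColor(p["color"],cv2.COLOR_RGB2HSV)
    hue=((h[...,0]<8)|(h[...,0]>172))&(h[...,1]>110)
    box=np.zeros(hue.shape,bool)
    if p is t: box[150:180,318:350]=1
    else: box[230:268,285:310]=1
    ys,xs=np.nonzero(hue&box); c=np.array([xs.mean(),ys.mean()]); w=np.linalg.svd(np.c_[xs,ys]-c,full_matrices=False)[2][0]; pr=(np.c_[xs,ys]-c)@w
    e=[c+w*pr.min(),c+w*pr.max()]; print(c,[at_z(p,k,.104).round(4).tolist() for k in e+[c]])
    for l in spotter.regions_of(p,"sample0_mid")+spotter.regions_of(p,"lidded_b_mid"):print(round(l["conf"],2),(np.array(l["point"])*[512,384]).round(0))
E
```

```text
funnel side [ 0.49708095 -0.38741648] [-0.4 -0.5  0.4  0.5]
funnel top [ 0.49930003 -0.38585668] [-0.3 -0.1  0.2  0.1]
rim tri (array([ 0.49791875, -0.38494912,  0.08045362]), np.float64(9.654020126300987e-05))
support [0.62522049 0.08880379] [-0.4  0.8  0.4 -0.8]
lids (array([0.631479  , 0.20573424, 0.21795284]), np.float64(0.00011471196376372336)) (array([ 0.61385736, -0.03240626,  0.21777181]), np.float64(6.275117491132712e-05))
[331.96923077 164.30769231] [[0.5979, -0.1856, 0.104], [0.5801, -0.2434, 0.104], [0.5891, -0.2143, 0.104]]
0.62 [227. 216.]
0.87 [272. 148.]
0.45 [259. 219.]
[296.17283951 246.91358025] [[0.5982, -0.1879, 0.104], [0.5789, -0.252, 0.104], [0.588, -0.2219, 0.104]]
0.62 [218. 181.]
0.23 [279. 318.]
0.69 [288. 180.]
0.62 [280. 132.]
```

```bash
cat >> h.py <<'E'
import json
def plan(wps,s=None):
    """wps: (x,y,z,jaw heading deg or None,n,grip); prints rows of 10"""
    s=s or telemetry.read_state(); p=np.array(s["tool_pos"]); M=R.from_rotvec(s["ee_rot"]).as_matrix()
    h=np.degrees(np.arctan2(M[1,2],M[0,2])); rows=[]
    for x,y,z,hh,n,g in wps:
        hh=h if hh is None else hh; d=(np.array([x,y,z])-p)/n; dh=(hh-h)/n
        for i in range(n):
            c,q=np.cos(np.radians(h)),np.sin(np.radians(h)); T=np.array([[q,-c,0],[0,0,-1],[c,q,0]])
            rows.append([g,(T@d/.025).round(2).tolist(),round(-dh/6,2)]); h+=dh; p=p+d
    a=np.array([r[1] for r in rows]); print("max",abs(a).max(),max(abs(r[2]) for r in rows))
    for i in range(0,len(rows),10): print(json.dumps(rows[i:i+10]).replace(" ","").replace(".0,",",").replace(".0]","]"))
def st():
    s=telemetry.read_state(); M=R.from_rotvec(s["ee_rot"]).as_matrix()
    print("t",round(s["clock"],2),"p",np.round(s["tool_pos"],4),"head",np.degrees(np.arctan2(M[1,2],M[0,2])).round(1),"tilt",np.degrees(np.arccos(-M[2,1])).round(2),"F",np.round(s["force"],1),"w",round(s["grip_width"],4),"q",np.round(s["qpos"],2))
E
python3 - <<'E'
from h import *
plan([(.27,.5632,.312,40,4,0),(.45,.2,.32,2,14,0),(.589,-.2236,.30,-16.3,18,0),(.589,-.2236,.15,-16.3,8,0)])
E
```

```text
max 1.16 1.02
[[0,[0,-0.99,-0],1.02],[0,[0,-0.99,-0],1.02],[0,[0,-0.99,-0],1.02],[0,[0,-0.99,-0],1.02],[0,[1.13,-0.02,-0.27],0.45],[0,[1.14,-0.02,-0.22],0.45],[0,[1.15,-0.02,-0.17],0.45],[0,[1.15,-0.02,-0.11],0.45],[0,[1.16,-0.02,-0.06],0.45],[0,[1.16,-0.02,-0],0.45]]
[[0,[1.16,-0.02,0.05],0.45],[0,[1.15,-0.02,0.11],0.45],[0,[1.15,-0.02,0.16],0.45],[0,[1.14,-0.02,0.22],0.45],[0,[1.13,-0.02,0.27],0.45],[0,[1.11,-0.02,0.32],0.45],[0,[1.1,-0.02,0.38],0.45],[0,[1.08,-0.02,0.43],0.45],[0,[0.95,0.04,0.28],0.17],[0,[0.95,0.04,0.29],0.17]]
[[0,[0.94,0.04,0.31],0.17],[0,[0.94,0.04,0.33],0.17],[0,[0.93,0.04,0.34],0.17],[0,[0.92,0.04,0.36],0.17],[0,[0.92,0.04,0.38],0.17],[0,[0.91,0.04,0.39],0.17],[0,[0.9,0.04,0.41],0.17],[0,[0.9,0.04,0.42],0.17],[0,[0.89,0.04,0.44],0.17],[0,[0.88,0.04,0.46],0.17]]
[[0,[0.87,0.04,0.47],0.17],[0,[0.86,0.04,0.49],0.17],[0,[0.85,0.04,0.5],0.17],[0,[0.85,0.04,0.52],0.17],[0,[0.84,0.04,0.53],0.17],[0,[0.83,0.04,0.55],0.17],[0,[-0,0.75,0],0],[0,[-0,0.75,0],0],[0,[-0,0.75,0],0],[0,[-0,0.75,0],0]]
[[0,[-0,0.75,0],0],[0,[-0,0.75,0],0],[0,[-0,0.75,0],0],[0,[-0,0.75,0],0]]
```

Request:
{"name": "step_arm", "arguments": {"series": [[0,[0,-1,0],1],[0,[0,-1,0],1],[0,[0,-1,0],1],[0,[0,-1,0],1],[0,[1,-0.1,-0.25],0.5],[0,[1,0,-0.2],0.5],[0,[1,0,-0.15],0.5],[0,[1,0,-0.1],0.5],[0,[1,0,-0.05],0.5],[0,[1,0,0],0.5]]}}

```text
clock: 3.6
tool_pos: [0.3366, 0.4245, 0.3144]
ee_rot: [-1.369, 0.92, -0.92]
force: [0.6, 0.2, 0.1]
grip_width: 0.0426
```

Request:
{"name": "step_arm", "arguments": {"series": [[0,[1,0,0.05],0.45],[0,[1,0,0.1],0.45],[0,[1,0,0.15],0.45],[0,[1,0,0.2],0.45],[0,[1,0,0.25],0.45],[0,[1,0,0.3],0.45],[0,[1,0,0.4],0.45],[0,[1,0,0.4],0.45],[0,[1,0,0.3],0.15],[0,[1,0,0.3],0.15]]}}

```text
clock: 4.85
tool_pos: [0.4409, 0.1888, 0.3145]
ee_rot: [-1.201, 1.225, -1.224]
force: [1.0, -0.3, 0.9]
grip_width: 0.043
```

Request:
{"name": "step_arm", "arguments": {"series": [[0,[1,0,0.3],0.15],[0,[1,0,0.3],0.15],[0,[1,0,0.35],0.15],[0,[1,0,0.35],0.15],[0,[1,0,0.4],0.15],[0,[1,0,0.4],0.15],[0,[1,0,0.4],0.15],[0,[1,0,0.4],0.15],[0,[1,0,0.45],0.15],[0,[1,0,0.45],0.15]]}}

```text
clock: 6.1
tool_pos: [0.5127, -0.0684, 0.3145]
ee_rot: [-1.121, 1.34, -1.338]
force: [-0.3, -0.2, 0.5]
grip_width: 0.0426
```

```bash
python3 - <<'E'
from h import *
st(); plan([(.589,-.2236,.25,-16.3,4,0),(.589,-.2236,.15,-16.3,5,0),(.589,-.2236,.15,-16.3,1,0)])
E
```

```text
t 6.1 p [ 0.5127 -0.0684  0.3145] head -10.2 tilt 0.09 F [-0.3 -0.2  0.5] w 0.0426 q [-0.16  0.15  1.76 -0.    1.23  0.02]
max 1.39 0.26
[[0,[1.39,0.64,1.03],0.26],[0,[1.36,0.64,1.06],0.26],[0,[1.34,0.64,1.1],0.26],[0,[1.31,0.64,1.13],0.26],[0,[-0,0.8,0],-0],[0,[-0,0.8,0],-0],[0,[-0,0.8,0],-0],[0,[-0,0.8,0],-0],[0,[-0,0.8,0],-0],[0,[-0,0,0],-0]]
```

Request:
{"name": "step_arm", "arguments": {"series": [[0,[0.9,0.3,0.7],0.2],[0,[0.9,0.3,0.7],0.2],[0,[0.9,0.3,0.7],0.2],[0,[0.9,0.4,0.7],0.2],[0,[0.8,0.6,0.7],0.2],[0,[0.4,1,0.5],0],[0,[0,1,0],0],[0,[0,1,0],0],[0,[0,0.8,0],0],[0,[0,0,0],0]]}}

```text
clock: 7.35
tool_pos: [0.5824, -0.2061, 0.1706]
ee_rot: [-1.066, 1.417, -1.41]
force: [0.3, -0.2, 0.9]
grip_width: 0.0426
```

```bash
python3 - <<'E'
from h import *
st(); p=cams.camera("side"); t=cams.camera("top")
cv2.imwrite("pics/v1.png",np.hstack([cv2.resize(p["color"][160:290,230:360,::-1],(400,400)),cv2.resize(t["color"][110:210,280:380,::-1],(400,400))]))
plan([(.589,-.2236,.15,-16.3,1,0)])
E
```

```text
t 7.35 p [ 0.5824 -0.2061  0.1706] head -16.1 tilt 0.28 F [ 0.3 -0.2  0.9] w 0.0426 q [-0.36  0.46  1.67 -0.    1.01 -0.08]
max 0.92 0.04
[[0,[0.61,0.92,0.37],0.04]]
```

View pics/v1.png

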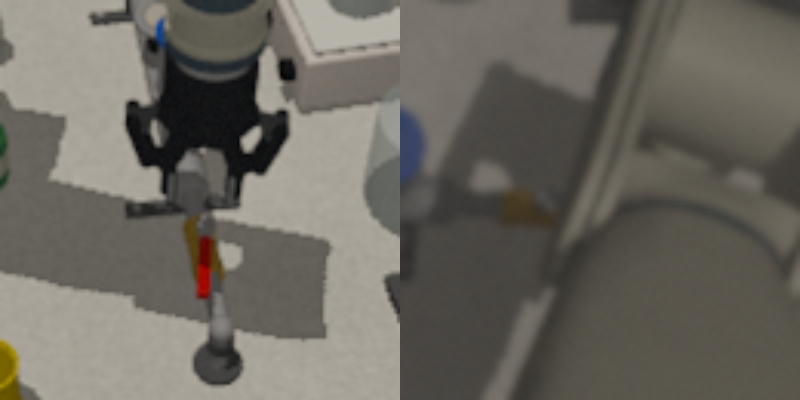

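The side crop shows the open fingers above and behind the red sleeve, with the jaw across the lever. Lowering to cage the lever.

Request:
{"name": "step_arm", "arguments": {"series": [[0,[0.6,0.4,0.37],0],[0,[0,0.8,0],0],[0,[0,0.8,0],0],[0,[0,0.7,0],0],[0,[0,0.5,0],0],[0,[0,0,0],0],[0,[0,0,0],0]]}}

```text
clock: 8.32
tool_pos: [0.5902, -0.2228, 0.0932]
ee_rot: [-1.064, 1.411, -1.412]
force: [0.5, -0.1, 1.1]
grip_width: 0.0426
```

```bash
python3 - <<'E'
from h import *
st(); s=telemetry.read_state()
c=np.array([.606,-.166]); w=[]
for a in np.linspace(-106.3,-186,15)[1:]:
    u=np.radians(a); w.append((*(c+.06*np.array([np.cos(u),np.sin(u)])),.091,a+90,1,0))
plan(w)
E
```

```text
t 8.32 p [ 0.5902 -0.2228  0.0932] head -16.0 tilt 0.04 F [ 0.5 -0.1  1.1] w 0.0426 q [-0.38  0.58  1.69  0.    0.87 -0.1 ]
max 0.27 1.0
[[0,[0.03,0.09,-0.27],1],[0,[-0.01,0,-0.24],0.95],[0,[-0.01,0,-0.24],0.95],[0,[-0.01,0,-0.24],0.95],[0,[-0.01,0,-0.24],0.95],[0,[-0.01,0,-0.24],0.95],[0,[-0.01,0,-0.24],0.95],[0,[-0.01,0,-0.24],0.95],[0,[-0.01,0,-0.24],0.95],[0,[-0.01,0,-0.24],0.95]]
[[0,[-0.01,0,-0.24],0.95],[0,[-0.01,0,-0.24],0.95],[0,[-0.01,0,-0.24],0.95],[0,[-0.01,0,-0.24],0.95]]
```

Request:
{"name": "step_arm", "arguments": {"series": [[-0.5,[0,0,0],0],[-0.5,[0,0,0],0],[-0.5,[-0.01,0.05,-0.25],1],[-0.5,[-0.01,0,-0.25],1],[-0.5,[-0.01,0,-0.25],1],[-0.5,[-0.01,0,-0.25],1],[-0.5,[-0.01,0,-0.25],1],[-0.5,[-0.01,0,-0.25],1]]}}

```text
clock: 9.32
tool_pos: [0.559, -0.2025, 0.092]
ee_rot: [-0.63, 1.841, -1.842]
force: [0.1, -0.1, 0.2]
grip_width: 0.0214
```

Request:
{"name": "step_arm", "arguments": {"series": [[-0.5,[-0.01,0,-0.25],1],[-0.5,[-0.01,0,-0.25],1],[-0.5,[-0.01,0,-0.25],1],[-0.5,[-0.01,0,-0.25],1],[-0.5,[-0.01,0,-0.25],1],[-0.5,[-0.01,0,-0.25],0.8],[-0.5,[0,0,0],0]]}}

```text
clock: 10.2
tool_pos: [0.546, -0.1677, 0.0919]
ee_rot: [-0.062, 2.192, -2.192]
force: [-0.5, 0.5, 0.3]
grip_width: 0.0212
```

```bash
python3 - <<'E'
from h import *
st(); p=cams.camera("side"); t=cams.camera("top")
cv2.imwrite("pics/v2.png",np.hstack([cv2.resize(p["color"][170:300,230:360,::-1],(400,400)),cv2.resize(t["color"][110:210,280:380,::-1],(400,400))]))
E
```

```text
t 10.2 p [ 0.546  -0.1677  0.0919] head -86.7 tilt 0.03 F [-0.5  0.5  0.3] w 0.0212 q [-0.32  0.51  1.83 -0.    0.8   1.19]
```

View pics/v2.png

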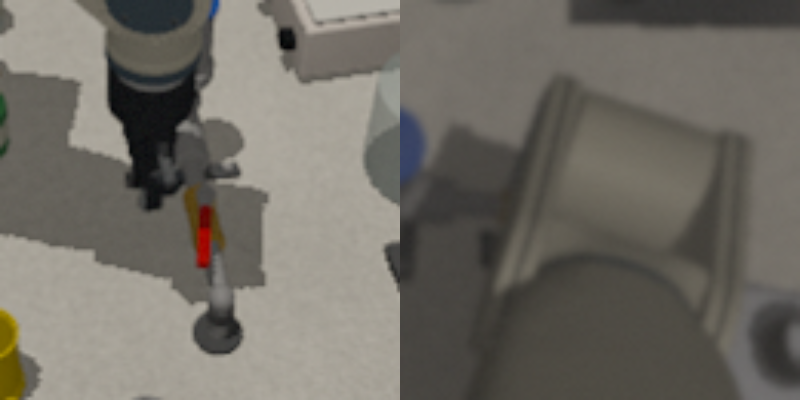

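The lever has not moved: the fingers passed by it. Checking heights and the projected TCP against the picture.

```bash
python3 - <<'E'
from h import *
t=cams.camera("top"); p=cams.camera("side"); s=telemetry.read_state(); X=s["tool_pos"]
print("tcp side",proj(p,X),"top",proj(t,X),"TIP",proj(p,X-np.array([0,0,.008])))
print("red tri",tri(t,(331.97,164.3),p,(296.17,246.9)))
for z in(.09,.1,.11): print(z,at_z(t,(331.97,164.3),z),at_z(p,(296.17,246.9),z))
print("axis pred side",proj(p,(.606,-.166,.102)),"top",proj(t,(.606,-.166,.102)),"start sleeve",proj(p,(.589,-.2236,.102)),proj(t,(.589,-.2236,.102)))
h=cv2.cvtColor(p["color"],cv2.COLOR_RGB2HSV); m=((h[...,0]<8)|(h[...,0]>172))&(h[...,1]>110); m[:,:285]=0;m[:,312:]=0;m[:228]=0;m[270:]=0
ys,xs=np.nonzero(m);print(xs.mean(),ys.mean(),xs.min(),xs.max(),ys.min(),ys.max())
cv2.imwrite("pics/v3.png",cv2.resize(p["color"][205:265,260:320,::-1],(600,600),interpolation=cv2.INTER_NEAREST))
E
```

```text
tcp side [277.05883575 237.15839717] top [316.74808956 178.07898473] TIP [276.98674803 238.89134255]
red tri (array([ 0.5904409 , -0.21579513,  0.0957381 ]), np.float64(0.0008133149642092489))
0.09 [ 0.59208026 -0.21689564  0.09      ] [ 0.59145602 -0.21167537  0.09      ]
0.1 [ 0.58994735 -0.21503389  0.1       ] [ 0.58895728 -0.21893819  0.1       ]
0.11 [ 0.58781445 -0.21317214  0.11      ] [ 0.58645854 -0.22620101  0.11      ]
axis pred side [297.26253999 231.10684612] top [316.56754279 158.90268744] start sleeve [296.65165987 247.77365976] [334.80445216 164.51800453]
295.9512195121951 247.2560975609756 294 298 237 256
```

View pics/v3.png

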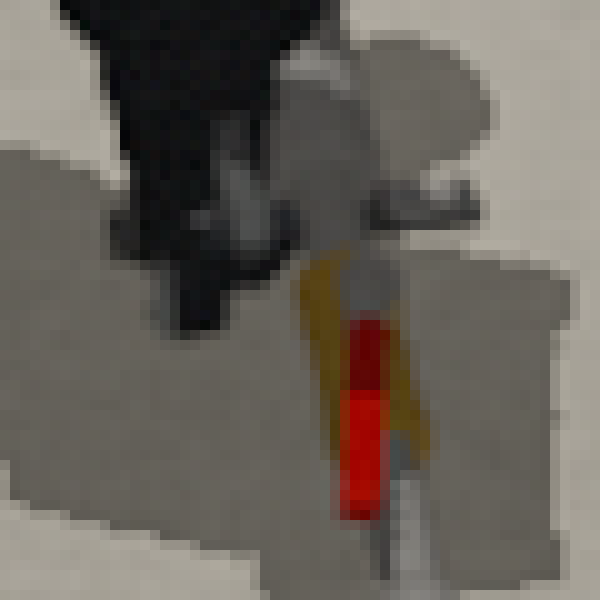

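```bash
python3 - <<'E'
from h import *
p=cams.camera("side"); s=telemetry.read_state(); X=s["tool_pos"]; M=R.from_rotvec(s["ee_rot"]).as_matrix()
for o in(.011,.018,.025):
  for z in(.075,.085,.095,.105): print(o,z,proj(p,[*(X[:2]+o*M[:2,2]),z]).round(1),proj(p,[*(X[:2]-o*M[:2,2]),z]).round(1))
cv2.imwrite("pics/v4.png",cv2.convertScaleAbs(cv2.resize(p["color"][205:250,255:315,::-1],(800,600),interpolation=cv2.INTER_CUBIC),alpha=2.2,beta=20))
E
```

```text
0.011 0.075 [278.  243.7] [275.8 237.9]
0.011 0.085 [278.1 241.5] [275.9 235.7]
0.011 0.095 [278.2 239.4] [276.  233.6]
0.011 0.105 [278.2 237.2] [276.1 231.4]
0.018 0.075 [278.6 245.6] [275.2 236.1]
0.018 0.085 [278.7 243.4] [275.3 233.9]
0.018 0.095 [278.8 241.3] [275.3 231.7]
0.018 0.105 [278.9 239.1] [275.4 229.5]
0.025 0.075 [279.3 247.5] [274.5 234.3]
0.025 0.085 [279.4 245.3] [274.6 232.1]
0.025 0.095 [279.5 243.2] [274.7 229.9]
0.025 0.105 [279.6 241. ] [274.8 227.7]
```

View pics/v4.png

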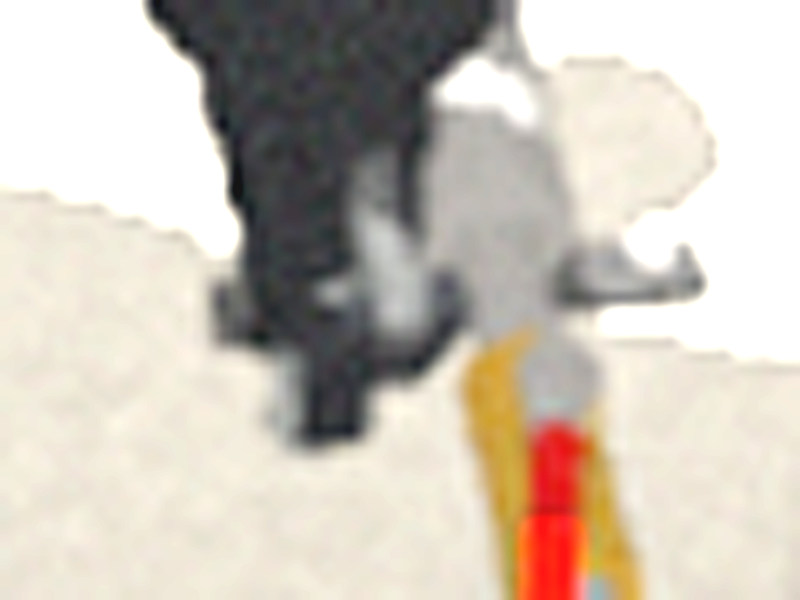

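The picture puts the fingertips near z≈0.105–0.11, so they most likely skimmed over the lever. I'll go back and repeat 12 mm lower. The nominal tip is then at 0.072, still above the pipe top at 0.069.

```bash
python3 - <<'E'
from h import *
plan([(.546,-.168,.14,-86.7,2,0),(.5895,-.2236,.14,-17,12,0),(.5895,-.2236,.082,-17,4,0)])
E
```

```text
max 0.97 0.97
[[0,[-0,-0.97,-0],-0],[0,[-0,-0.97,-0],-0],[0,[-0.13,0,0.19],-0.97],[0,[-0.11,0,0.21],-0.97],[0,[-0.09,0,0.22],-0.97],[0,[-0.07,0,0.22],-0.97],[0,[-0.05,0,0.23],-0.97],[0,[-0.02,0,0.23],-0.97],[0,[0,0,0.24],-0.97],[0,[0.02,0,0.23],-0.97]]
[[0,[0.05,0,0.23],-0.97],[0,[0.07,0,0.22],-0.97],[0,[0.09,0,0.22],-0.97],[0,[0.11,0,0.21],-0.97],[0,[0,0.58,0],0],[0,[0,0.58,0],0],[0,[0,0.58,0],0],[0,[0,0.58,0],0]]
```

Request:
{"name": "step_arm", "arguments": {"series": [[0,[0,-1,0],0],[0,[0,-1,0],0],[0,[-0.13,0,0.2],-1],[0,[-0.1,0,0.2],-1],[0,[-0.1,0,0.22],-1],[0,[-0.07,0,0.22],-1],[0,[-0.05,0,0.23],-1],[0,[0,0,0.23],-1],[0,[0,0,0.24],-1],[0,[0,0,0.23],-1]]}}

```text
clock: 11.7
tool_pos: [0.5749, -0.2048, 0.1415]
ee_rot: [-0.812, 1.686, -1.685]
force: [-0.5, 0.8, -0.2]
grip_width: 0.0429
```

Request:
{"name": "step_arm", "arguments": {"series": [[0,[0.05,0,0.23],-1],[0,[0.07,0,0.22],-1],[0,[0.1,0,0.22],-1],[0,[0.1,0,0.21],-0.7],[0,[0,0.5,0],0],[0,[0,0.5,0],0],[0,[0,0.5,0],0],[0,[0,0.5,0],0],[0,[0,0.4,0],0],[0,[0,0,0],0]]}}

```text
clock: 12.95
tool_pos: [0.5894, -0.2221, 0.0804]
ee_rot: [-1.059, 1.421, -1.418]
force: [-0.4, -0.1, -1.0]
grip_width: 0.0425
```

```bash
python3 - <<'E'
from h import *
st(); p=cams.camera("side")
c=p["color"][200:260,260:330,::-1]
cv2.imwrite("pics/v5.png",cv2.convertScaleAbs(cv2.resize(c,(700,600),interpolation=cv2.INTER_CUBIC),alpha=1.8,beta=10))
E
```

```text
t 12.95 p [ 0.5894 -0.2221  0.0804] head -16.6 tilt 0.11 F [-0.4 -0.1 -1. ] w 0.0425 q [-0.38  0.6   1.69 -0.    0.85 -0.09]
```

View pics/v5.png

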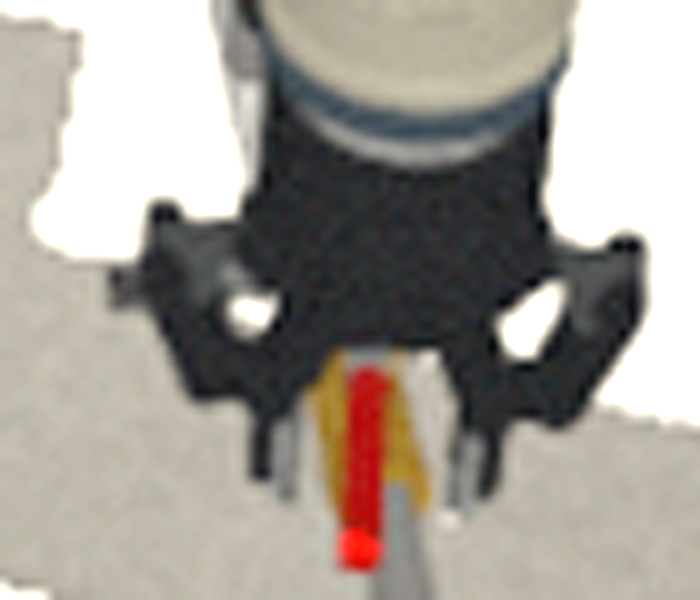

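The fingers now straddle the red sleeve at z 0.080, with tips at crop (285,500) and (465,515) and the lever at 365. Start sweeping, then check the lever by its colour.

Request:
{"name": "step_arm", "arguments": {"series": [[-0.5,[0,0,0],0],[-0.5,[0,0,0],0],[-0.5,[0,0,-0.25],1],[-0.5,[0,0,-0.25],1],[-0.5,[0,0,-0.25],1],[-0.5,[0,0,-0.25],1],[-0.5,[0,0,0],0]]}}

```text
clock: 13.88
tool_pos: [0.568, -0.2118, 0.0821]
ee_rot: [-0.786, 1.707, -1.709]
force: [-0.3, -0.4, -0.5]
grip_width: 0.0213
```

```bash
cat >> h.py <<'E'
def red(p):
    h=cv2.cvtColor(p["color"],cv2.COLOR_RGB2HSV); m=((h[...,0]<8)|(h[...,0]>172))&(h[...,1]>110)
    m[:,:262]=0;m[:,315:]=0;m[:215]=0;m[270:]=0
    ys,xs=np.nonzero(m); print("red n",len(xs),at_z(p,(xs.mean(),ys.mean()),.102) if len(xs) else "",(xs.min(),xs.max(),ys.min(),ys.max()) if len(xs) else "")
E
python3 - <<'E'
from h import *
st(); red(cams.camera("side"))
E
```

```text
t 13.88 p [ 0.568  -0.2118  0.0821] head -40.5 tilt 0.07 F [-0.3 -0.4 -0.5] w 0.0213 q [-0.38  0.57  1.75 -0.    0.82  0.33]
red n 49 [ 0.56525412 -0.22140289  0.102     ] (np.int64(285), np.int64(291), np.int64(240), np.int64(254))
```

The lever is following now.

Request:
{"name": "step_arm", "arguments": {"series": [[-0.5,[0,0,-0.25],1],[-0.5,[0,0,-0.25],1],[-0.5,[0,0,-0.25],1],[-0.5,[0,0,-0.25],1],[-0.5,[0,0,-0.25],1],[-0.5,[0,0,-0.25],1],[-0.5,[0,0,-0.25],1],[-0.5,[0,0,-0.25],1],[-0.5,[0,0,-0.25],1],[-0.5,[0,0,0],0]]}}

```text
clock: 15.18
tool_pos: [0.5449, -0.1627, 0.0819]
ee_rot: [-0.085, -2.182, 2.183]
force: [-0.5, -0.8, -0.2]
grip_width: 0.0215
```

Request:
{"name": "step_arm", "arguments": {"series": [[-0.5,[0,0,-0.1],0],[-0.5,[0,0,-0.1],0],[-0.5,[0,0,0],0]]}}

```text
clock: 15.55
tool_pos: [0.5447, -0.1578, 0.0817]
ee_rot: [-0.086, -2.181, 2.181]
force: [0.0, -2.7, 1.8]
grip_width: 0.0213
```

```bash
python3 - <<'E'
from h import *
st(); red(cams.camera("side"))
E
```

```text
t 15.55 p [ 0.5447 -0.1578  0.0817] head -94.6 tilt 0.01 F [ 0.  -2.7  1.8] w 0.0213 q [-0.3   0.52  1.84 -0.    0.78  1.35]
red n 60 [ 0.55543226 -0.16522022  0.102     ] (np.int64(268), np.int64(290), np.int64(231), np.int64(237))
```

Request:
{"name": "step_arm", "arguments": {"series": [[-0.5,[0,0,-0.1],0],[-0.5,[0,0,-0.1],0],[-0.5,[0,0,0],0]]}}

```text
clock: 15.98
tool_pos: [0.5448, -0.1568, 0.0817]
ee_rot: [-0.086, -2.175, 2.188]
force: [-4.4, -24.7, -0.4]
grip_width: 0.0215
```

Request:
{"name": "step_arm", "arguments": {"series": [[-0.5,[0,0,-0.08],0],[-0.5,[0,0,-0.04],0],[-0.5,[0,0,0],0]]}}

```text
clock: 16.35
tool_pos: [0.5449, -0.1564, 0.0818]
ee_rot: [-0.085, -2.172, 2.192]
force: [-7.2, -38.6, -0.7]
grip_width: 0.0215
```

```bash
python3 - <<'E'
from h import *
st(); red(cams.camera("side"))
E
```

```text
t 16.35 p [ 0.5449 -0.1564  0.0818] head -94.5 tilt 0.52 F [ -7.2 -38.6  -0.7] w 0.0215 q [-0.3   0.52  1.84 -0.01  0.78  1.36]
red n 62 [ 0.55585119 -0.16480682  0.102     ] (np.int64(268), np.int64(290), np.int64(231), np.int64(236))
```

Hard stop confirmed: the force rose to 38 N with no motion. Next I back off, open, lift and go to the funnel.

Request:
{"name": "step_arm", "arguments": {"series": [[-0.5,[0,0,0.15],0],[-0.2,[0,0,0.05],0],[0,[0,0,0],0],[0,[0,-0.5,0],0],[0,[0,-1,0],0],[0,[0,-1,0],0],[0.5,[0,-1,0],0],[1,[0,-0.8,0],0],[1,[0,0,0],0]]}}

```text
clock: 17.52
tool_pos: [0.5463, -0.1545, 0.1913]
ee_rot: [-0.091, -2.182, 2.184]
force: [0.2, 0.2, -0.3]
grip_width: 0.0853
```

```bash
python3 - <<'E'
from h import *
st(); red(cams.camera("side"))
plan([(.498,-.3865,.19,-4,16,1),(.498,-.3865,.14,-4,3,1)])
E
```

```text
t 17.52 p [ 0.5463 -0.1545  0.1913] head -94.6 tilt 0.23 F [ 0.2  0.2 -0.3] w 0.0853 q [-0.3   0.36  1.78  0.    0.99  1.35]
red n 100 [ 0.55163265 -0.16476443  0.102     ] (np.int64(268), np.int64(290), np.int64(231), np.int64(237))
max 0.67 0.94
[[1,[0.07,-0,0.59],-0.94],[1,[0.13,-0,0.58],-0.94],[1,[0.19,-0,0.56],-0.94],[1,[0.24,-0,0.54],-0.94],[1,[0.29,-0,0.51],-0.94],[1,[0.34,-0,0.48],-0.94],[1,[0.39,-0,0.45],-0.94],[1,[0.43,-0,0.41],-0.94],[1,[0.47,-0,0.36],-0.94],[1,[0.5,-0,0.31],-0.94]]
[[1,[0.53,-0,0.26],-0.94],[1,[0.55,-0,0.21],-0.94],[1,[0.57,-0,0.15],-0.94],[1,[0.58,-0,0.1],-0.94],[1,[0.59,-0,0.04],-0.94],[1,[0.59,-0,-0.02],-0.94],[1,[-0,0.67,-0],0],[1,[-0,0.67,-0],0],[1,[-0,0.67,-0],0]]
```

Request:
{"name": "step_arm", "arguments": {"series": [[1,[0.07,0,0.6],-1],[1,[0.13,0,0.58],-1],[1,[0.2,0,0.56],-1],[1,[0.25,0,0.54],-1],[1,[0.3,0,0.5],-1],[1,[0.35,0,0.48],-1],[1,[0.4,0,0.44],-1],[1,[0.45,0,0.4],-1],[1,[0.5,0,0.34],-1],[1,[0.5,0,0.28],-1]]}}

```text
clock: 18.82
tool_pos: [0.5149, -0.3001, 0.1877]
ee_rot: [-0.864, 1.638, -1.634]
force: [-0.3, 0.4, -0.1]
grip_width: 0.0858
```

Request:
{"name": "step_arm", "arguments": {"series": [[1,[0.54,0,0.22],-1],[1,[0.56,0,0.16],-1],[1,[0.58,0,0.1],-1],[1,[0.59,0,0.05],-1],[1,[0.59,0,0],-1],[1,[0.5,0.4,0],0],[1,[0,0.6,0],0],[1,[0,0.6,0],0],[1,[0,0,0],0]]}}

```text
clock: 19.95
tool_pos: [0.4984, -0.3831, 0.1468]
ee_rot: [-1.171, 1.272, -1.265]
force: [0.3, -0.0, 0.5]
grip_width: 0.0853
```

```bash
python3 - <<'E'
from h import *
st(); s=cams.camera("side")
for r in spotter.regions_of(s,"funnel"):
    ys,xs=np.nonzero(r["pixels"]); b=np.array([xs.min()-.5,ys.min()-.5,xs.max()+.5,ys.max()+.5]); print(round(r["conf"],2),b)
c=s["color"][270:350,230:320,::-1]
cv2.imwrite("pics/f1.png",cv2.convertScaleAbs(cv2.resize(c,(675,600),interpolation=cv2.INTER_CUBIC),alpha=1.5,beta=10))
plan([(.498,-.3865,.038,-4,6,1)])
E
```

```text
t 19.95 p [ 0.4984 -0.3831  0.1468] head -4.6 tilt 0.23 F [ 0.3 -0.   0.5] w 0.0853 q [-0.67  0.51  1.66  0.    0.97 -0.59]
0.92 [265.5 298.5 288.5 335.5]
0.92 [200.5 318.5 226.5 355.5]
max 0.74 0.02
[[1,[0.02,0.74,-0.01],-0.02],[1,[0.02,0.74,-0.01],-0.02],[1,[0.02,0.74,-0.01],-0.02],[1,[0.02,0.74,-0.01],-0.02],[1,[0.02,0.74,-0.01],-0.02],[1,[0.02,0.74,-0.01],-0.02]]
```

View pics/f1.png

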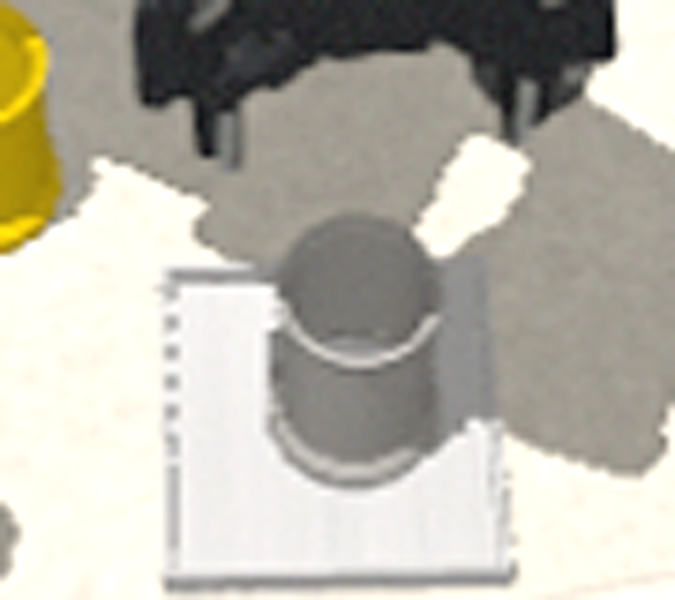

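The fingers, at crop columns 228 and 523, straddle the steel funnel, whose axis is at column 357. The centring is good enough to descend.

Request:
{"name": "step_arm", "arguments": {"series": [[1,[0.1,0.7,-0.02],0],[1,[0.03,0.75,-0.02],0],[1,[0,0.75,0],0],[1,[0,0.75,0],0],[1,[0,0.75,0],0],[1,[0,0.65,0],0],[1,[0,0,0],0],[1,[0,0,0],0]]}}

```text
clock: 21.05
tool_pos: [0.4985, -0.3879, 0.0406]
ee_rot: [-1.17, 1.268, -1.269]
force: [-0.8, 0.3, -0.2]
grip_width: 0.0853
```

Request:
{"name": "step_arm", "arguments": {"series": [[-1,[0,0,0],0],[-1,[0,0,0],0],[-1,[0,0,0],0],[-1,[0,0,0],0],[-1,[0,0,0],0],[-1,[0,0,0],0]]}}

```text
clock: 21.8
tool_pos: [0.4983, -0.3881, 0.0414]
ee_rot: [-1.17, 1.267, -1.269]
force: [-2.0, 1.6, 5.5]
grip_width: 0.0545
```

```bash
python3 - <<'E'
from h import *
st()
E
```

```text
t 21.8 p [ 0.4983 -0.3881  0.0414] head -4.6 tilt 0.07 F [-2.   1.6  5.5] w 0.0545 q [-0.68  0.66  1.7  -0.    0.78 -0.6 ]
```

Request:
{"name": "step_arm", "arguments": {"series": [[-1,[0,-0.3,0],0],[-1,[0,-0.6,0],0],[-1,[0,-1,0],0],[-1,[0,-1,0],0],[-1,[0,-1,0],0],[-1,[0,-1,0],0],[-1,[0,-1,0],0],[-1,[0,-1,0],0],[-1,[0,-1,0],0],[-1,[0,-1,0],0]]}}

```text
clock: 23.05
tool_pos: [0.4979, -0.3874, 0.2645]
ee_rot: [-1.17, 1.268, -1.268]
force: [0.3, -0.2, -3.2]
grip_width: 0.0544
```

Request:
{"name": "step_arm", "arguments": {"series": [[-1,[0,-1,0],0],[-1,[0,-1,0],0],[-1,[0,-0.8,0],0],[-1,[0,-0.3,0],0],[-1,[0,0,0],0]]}}

```text
clock: 23.68
tool_pos: [0.498, -0.3876, 0.3407]
ee_rot: [-1.17, 1.267, -1.269]
force: [-0.8, -0.1, -3.1]
grip_width: 0.0543
```

```bash
python3 - <<'E'
from h import *
st(); s=cams.camera("side"); f=telemetry.read_state()["tool_pos"]
for r in spotter.regions_of(s,"funnel"):
    ys,xs=np.nonzero(r["pixels"]); b=np.array([xs.min()-.5,ys.min()-.5,xs.max()+.5,ys.max()+.5]); print(round(r["conf"],2),b)
print("expect",bbox(s,cyl(f[0],f[1],[(f[2]-.038,.031),(f[2]+.047,.0285)])).round(1))
plan([(.50,-.37,.33,-4.4,2,-1),(.61,.06,.33,-4.4,22,-1),(.6245,.0885,.33,-4.4,3,-1)])
E
```

```text
t 23.68 p [ 0.498  -0.3876  0.3407] head -4.6 tilt 0.04 F [-0.8 -0.1 -3.1] w 0.0543 q [-0.68  0.32  1.48  0.    1.34 -0.6 ]
0.95 [215.5 268.5 238.5 303.5]
0.76 [266.5 222.5 295.5 268.5]
expect [266.4 222.4 295.9 269.7]
max 0.79 0.02
[[-1,[-0.35,0.19,0.02],-0.02],[-1,[-0.35,0.19,0.02],-0.02],[-1,[-0.79,0,0.14],-0],[-1,[-0.79,0,0.14],-0],[-1,[-0.79,0,0.14],-0],[-1,[-0.79,0,0.14],-0],[-1,[-0.79,0,0.14],-0],[-1,[-0.79,0,0.14],-0],[-1,[-0.79,0,0.14],-0],[-1,[-0.79,0,0.14],-0]]
[[-1,[-0.79,0,0.14],-0],[-1,[-0.79,0,0.14],-0],[-1,[-0.79,0,0.14],-0],[-1,[-0.79,0,0.14],-0],[-1,[-0.79,0,0.14],-0],[-1,[-0.79,0,0.14],-0],[-1,[-0.79,0,0.14],-0],[-1,[-0.79,0,0.14],-0],[-1,[-0.79,0,0.14],-0],[-1,[-0.79,0,0.14],-0]]
[[-1,[-0.79,0,0.14],-0],[-1,[-0.79,0,0.14],-0],[-1,[-0.79,0,0.14],-0],[-1,[-0.79,0,0.14],-0],[-1,[-0.39,0,0.16],-0],[-1,[-0.39,0,0.16],-0],[-1,[-0.39,0,0.16],-0]]
```

The funnel is held just as modelled: the expected and seen outlines agree within 1 px. Now to carry it.

Request:
{"name": "step_arm", "arguments": {"series": [[-1,[-0.3,0,0.05],0],[-1,[-0.6,0,0.1],0],[-1,[-0.8,0,0.15],0],[-1,[-0.8,0,0.15],0],[-1,[-0.8,0,0.15],0],[-1,[-0.8,0,0.15],0],[-1,[-0.8,0,0.15],0],[-1,[-0.8,0,0.15],0],[-1,[-0.8,0,0.15],0],[-1,[-0.8,0,0.15],0]]}}

```text
clock: 25.02
tool_pos: [0.5468, -0.2072, 0.3403]
ee_rot: [-1.17, 1.268, -1.268]
force: [-0.1, -0.0, -3.1]
grip_width: 0.0543
```

Request:
{"name": "step_arm", "arguments": {"series": [[-1,[-0.8,0,0.15],0],[-1,[-0.8,0,0.15],0],[-1,[-0.8,0,0.15],0],[-1,[-0.8,0,0.15],0],[-1,[-0.8,0,0.15],0],[-1,[-0.8,0,0.15],0],[-1,[-0.8,0,0.15],0],[-1,[-0.8,0,0.15],0],[-1,[-0.8,0,0.15],0],[-1,[-0.8,0,0.15],0]]}}

```text
clock: 26.28
tool_pos: [0.6002, -0.0108, 0.3403]
ee_rot: [-1.17, 1.268, -1.268]
force: [-0.1, -0.3, -2.5]
grip_width: 0.0549
```

Request:
{"name": "step_arm", "arguments": {"series": [[-1,[-0.8,0,0.15],0],[-1,[-0.8,0,0.15],0],[-1,[-0.7,0,0.15],0],[-1,[-0.6,0,0.1],0],[-1,[-0.4,0,0.1],0],[-1,[-0.2,0,0],0],[-1,[0,0,0],0],[-1,[0,0,0],0]]}}

```text
clock: 27.28
tool_pos: [0.6229, 0.0733, 0.3403]
ee_rot: [-1.17, 1.268, -1.269]
force: [0.3, 0.1, -2.5]
grip_width: 0.0542
```

```bash
python3 - <<'E'
from h import *
st(); s=cams.camera("side"); f=telemetry.read_state()["tool_pos"]
for r in spotter.regions_of(s,"funnel")+spotter.regions_of(s,"support")+spotter.regions_of(s,"lidded_b_mid"):
    ys,xs=np.nonzero(r["pixels"]); b=np.array([xs.min()-.5,ys.min()-.5,xs.max()+.5,ys.max()+.5]); print(round(r["conf"],2),b)
print("expect",bbox(s,cyl(f[0],f[1],[(f[2]-.038,.031),(f[2]+.047,.0285)])).round(1))
plan([(.6245,.0885,.34,-4.4,1,-1)])
cv2.imwrite("pics/g1.png",cv2.resize(s["color"][60:260,200:400,::-1],(600,600),interpolation=cv2.INTER_CUBIC))
E
```

```text
t 27.27 p [0.6229 0.0733 0.3403] head -4.6 tilt 0.01 F [ 0.3  0.1 -2.5] w 0.0542 q [ 0.1   0.31  1.49 -0.    1.34  0.18]
0.89 [215.5 268.5 238.5 303.5]
0.84 [275.5  95.5 296.5 131.5]
0.8 [200.5 318.5 227.5 356.5]
0.23 [237.5 124.5 255.5 143.5]
0.61 [273.5 158.5 289.5 174.5]
0.85 [279.5 162.5 301.5 197.5]
expect [275.4  95.  297.2 131.5]
max 0.61 0.04
[[-1,[-0.61,0.02,0.01],-0.04]]
```

View pics/g1.png

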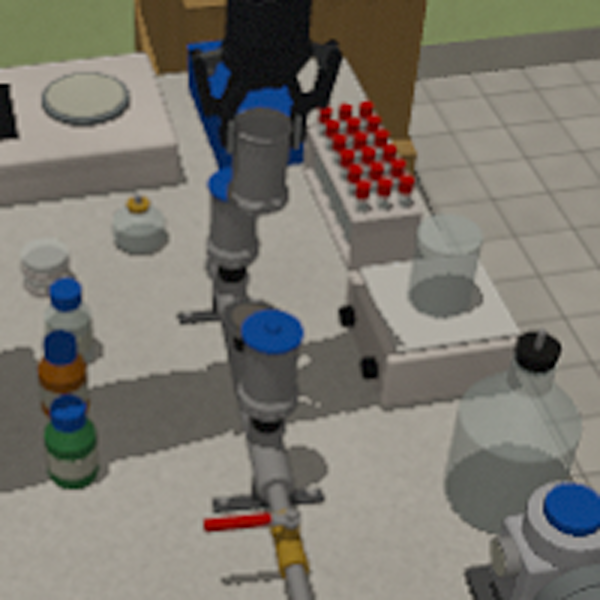

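The side view shows the lever square to the pipe at (235,522). The lidded funnels stand undisturbed and the funnel is held at (260,160). I'll refine the support centre with the lidded-funnel fits in the side view.

```bash
python3 - <<'E'
from h import *
s=cams.camera("side"); t=cams.camera("top")
for r in spotter.regions_of(s,"lidded_b_mid"):
    ys,xs=np.nonzero(r["pixels"]); b=np.array([xs.min()-.5,ys.min()-.5,xs.max()+.5,ys.max()+.5]); f=fit([(s,b)],[(.134,.031),(.229,.031)],[.61,0.]); print(round(r["conf"],2),b,f.x,f.fun.round(1))
o=np.array([.6235,.087]); 
for k in(-.12,.12): print("pred lid",k,o+k*np.array([.074,.997]))
print("support pred side bbox",bbox(s,cyl(*o,[(.134,.031)])).round(1),"top",bbox(t,cyl(*o,[(.134,.031)])).round(1))
plan([(*o,.34,-4.4,1,-1)])
E
```

```text
0.68 [266.5 229.5 299.5 237.5] [ 0.54527864 -0.22778393] [  4.2 -17.   -4.   16.1]
0.66 [279.5 162.5 301.5 197.5] [ 0.61410273 -0.03567989] [-0.2 -1.3  0.2  1.2]
pred lid -0.12 [ 0.61462 -0.03264]
pred lid 0.12 [0.63238 0.20664]
support pred side bbox [273.4 158.2 292.6 171. ] top [226.6 139.8 246.5 159.3]
max 0.54 0.04
[[-1,[-0.54,0.01,-0.02],-0.04]]
```

The side view agrees: the support's left edge is at 273.5 against 273.4 predicted, and its top at 158.5 against 158.2. Centre over it and lower, with foot target 0.149 and TCP 0.1875.

Request:
{"name": "step_arm", "arguments": {"series": [[-1,[-0.3,0,0],0],[-1,[-0.24,0,0],0],[-1,[0,0.3,0],0],[-1,[0,0.7,0],0],[-1,[0,0.8,0],0],[-1,[0,0.8,0],0],[-1,[0,0.8,0],0],[-1,[0,0.8,0],0],[-1,[0,0.4,0],0],[-1,[0,0,0],0]]}}

```text
clock: 28.88
tool_pos: [0.6234, 0.0871, 0.224]
ee_rot: [-1.172, 1.27, -1.267]
force: [-0.8, 0.6, -3.1]
grip_width: 0.0542
```

```bash
python3 - <<'E'
from h import *
st(); plan([(.6235,.087,.1875,-4.6,4,-1)])
E
```

```text
t 28.88 p [0.6234 0.0871 0.224 ] head -4.6 tilt 0.13 F [-0.8  0.6 -3.1] w 0.0542 q [ 0.12  0.42  1.61 -0.    1.12  0.2 ]
max 0.37 0.0
[[-1,[0,0.37,0],-0],[-1,[0,0.37,0],-0],[-1,[0,0.37,0],-0],[-1,[0,0.37,0],-0]]
```

Request:
{"name": "step_arm", "arguments": {"series": [[-1,[0,0.4,0],0],[-1,[0,0.4,0],0],[-1,[0,0.3,0],0],[-1,[0,0.2,0],0],[-1,[0,0.1,0],0],[-1,[0,0,0],0],[-1,[0,0,0],0]]}}

```text
clock: 29.75
tool_pos: [0.6243, 0.0873, 0.1906]
ee_rot: [-1.17, 1.268, -1.268]
force: [-0.6, 0.2, -3.0]
grip_width: 0.0542
```

```bash
python3 - <<'E'
from h import *
st(); s=cams.camera("side"); t=cams.camera("top"); f=telemetry.read_state()["tool_pos"]
for r in spotter.regions_of(s,"funnel")+spotter.regions_of(s,"support")+spotter.regions_of(s,"lidded_b_mid"):
    ys,xs=np.nonzero(r["pixels"]); print(round(r["conf"],2),xs.min()-.5,ys.min()-.5,xs.max()+.5,ys.max()+.5)
print("expect",bbox(s,cyl(f[0],f[1],[(f[2]-.0384,.031),(f[2]+.0466,.0285)])).round(1))
a=cv2.resize(s["color"][105:205,235:335,::-1],(400,400),interpolation=cv2.INTER_CUBIC); b=cv2.resize(t["color"][100:200,180:280,::-1],(400,400),interpolation=cv2.INTER_CUBIC)
cv2.imwrite("pics/e1.png",np.hstack([a,b]))
E
```

```text
t 29.75 p [0.6243 0.0873 0.1906] head -4.6 tilt 0.03 F [-0.6  0.2 -3. ] w 0.0542 q [ 0.12  0.46  1.63 -0.    1.05  0.2 ]
0.97 200.5 318.5 226.5 355.5
0.59 215.5 269.5 238.5 303.5
0.39 273.5 162.5 282.5 176.5
0.87 279.5 162.5 301.5 196.5
0.4 214.5 151.5 231.5 178.5
expect [273.8 133.7 293.7 166.6]
```

View pics/e1.png

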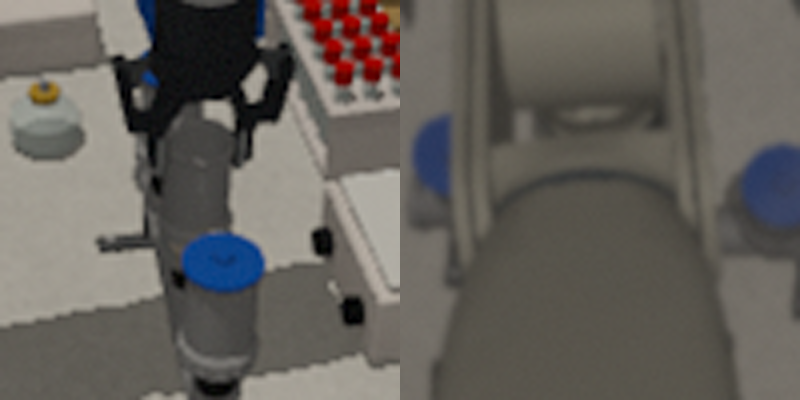

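The left panel shows the funnel upright just above the bare support and behind the intact lidded funnel (225,265). It is 3 mm high, so one small correction, then check it is still and hand in.

Request:
{"name": "step_arm", "arguments": {"series": [[-1,[0,0.12,-0.03],0],[-1,[0,0,0],0],[-1,[0,0,0],0],[-1,[0,0,0],0],[-1,[0,0,0],0],[-1,[0,0,0],0]]}}

```text
clock: 30.75
tool_pos: [0.6234, 0.0874, 0.1874]
ee_rot: [-1.17, 1.268, -1.268]
force: [-0.0, -0.1, -3.0]
grip_width: 0.0545
```

```bash
python3 - <<'E'
from h import *
st(); s=telemetry.read_state(); print(abs(s["qvel"]).max()); red(cams.camera("side"))
if abs(s["tool_pos"][2]-.1875)<.003 and np.hypot(s["tool_pos"][0]-.6235,s["tool_pos"][1]-.087)<.003: print(job.finish_job())
E
```

```text
t 30.75 p [0.6234 0.0874 0.1874] head -4.6 tilt 0.0 F [-0.  -0.1 -3. ] w 0.0545 q [0.12 0.46 1.64 0.   1.04 0.2 ]
0.0016640653523965505
red n 94 [ 0.55136283 -0.16467797  0.102     ] (np.int64(268), np.int64(290), np.int64(231), np.int64(236))
the job is handed in; nothing more can be done
None
```

The valve is shut, and the steel funnel is held upright and still above the bare middle support; I handed the job in at about 31 s.

- **Valve:** My first sweep passed over the lever without moving it, so I repeated it 12 mm lower. The lever then moved until it hit its stop, where the force rose to 38 N with no further motion. In the picture it stands square to the pipe. Its measured heading is about 3° off square, within camera error, and it did not move after I let go.
- **Funnel:** I carried it over the lidded funnel and lowered it with a firm 54.5 mm grip.
    - **Last reading:** The tool is within 0.5 mm of the support centre I measured, with no tilt and no movement, and the only load is the funnel's weight (3.0 N).
    - **Gap:** The foot works out about 15 mm above the support. The height comes from the tool reading plus how the funnel was gripped, because the cameras could not see the gap directly.
    - **Centring:** Camera calibration is only good to about 2 mm, so the true centring is known to about that.
- **Other items:** The near lidded funnel kept its place in the last images, and the other glassware showed no change. At the end my network search found the two yellow funnels but did not pick out the held one, which stands partly behind the lidded funnel. I confirmed that one by eye in the final crop.

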